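Stop the cooled loaf's timer and tip its flag

ROBOT

A 7-joint arm with a two-finger parallel gripper is mounted at the origin on the work surface. World frame = base frame: x ahead of the robot, y to its left, z up, the work surface at z = 0. Lengths are in m, angles in rad, forces in N, time in s.
With the tool pointing down it reaches from about 0.425 to 0.95 m from the base axis. Payload 4.7 kg.
Tool frame: the origin (TCP) lies at the very end of the fingers, on their centre line; the grasp point (between the pads) lies 19 mm behind it; z points along the fingers, y is the direction in which the jaws open and shut (so a half turn about z gives the same grasp; the last joint's range is limited). The gripper opens to 85 mm and grips with 20 to 120 N. Pads are 22 mm wide; open, the fingers measure 114 mm over their backs; the gripper's body (76 mm by 85 mm) begins 54 mm behind the grasp point. The pads swing forward as they close: fully open they stand 13 mm farther back than shut.
Start: joints at [1.317, 0.469, -0.049, 1.532, 0.024, 1.141, -0.082], TCP at [0.151, -0.658, 0.231] pointing down, gripper open.
Joint ranges: [-2.59, 2.59], [-0.33, 1.99], [-1.39, 1.29], [0.1, 2.45], [-1.04, 4.18], [0.21, 1.99], [-2.66, 2.66]. Speed limits (rad/s): [2.57, 2.57, 3.14, 3.14, 3.14, 3.14, 3.14].

INTERFACE

Orientations are given as a unit quaternion [w, x, y, z].
In Python, from bench import r, eyes, finder gives the robot as it stands.
- The arm moves only by the tool drive_tool, never from a script. Its argument "plan" is a list of rows, each a list of 7 numbers: the turn, a rotation vector about the tool's x, y, z in rad, then the shift along the tool's x, y, z in mm, then the finger opening in mm, from 0 to 85.4. A call has 1 to 12 rows; each row shifts and turns the commanded pose from where the row before left it, along the tool's axes as they then stand; what a row does not reach is not made up. A row lasts 1/10 s, in which the tool goes at most 50 mm and 8.59 degrees, less where a joint would pass 70% of its speed; a pose out of reach is approached as far as the arm can. A call with a gripper value outside its range is refused whole. The fingers move at their own pace and stop on an object; "newtons" is the grip in N (left out, the last holds). Time passes only in rows, so rows that do not move let the fingers close. It gives the time, the measured TCP pose, the force and the opening at its end, in the units of the state.
- r.state(): the state, without advancing time (a new reading comes with each control period).
- eyes.grab_frame(name): name is "scene" or "side" or "wrist"; returns the picture (420x560x3 uint8, blue, green, red); there is no depth.
- eyes.camera_model(name): a dict with "vertical_fov" (degrees; the focal length in pixels is half the picture's height over the tangent of half this angle, whatever the lens; pixels are square), "cx", "cy" (the principal point, pixels), "distortion" ([k1, k2, p1, p2, k3] as OpenCV has them; the pictures are not rectified), "view" (4x4, takes a point from world to camera coordinates). Camera axes: x right, y down, z forward; pixel columns grow to the right and rows downward; lengths in m; the calibration is good to about 2 mm. A picture is of the moment at which its call begins: read the wrist's pose just before it. camera_model takes no time and is no camera call; for the wrist camera it gives the pose at the moment of the call.
- r.sign_off(): hands the job in, once; it reports no verdict.
Trained networks look in the newest picture that a camera, given by its name, has taken for a name from the list of things; names that differ only in an ending like _2 or _b are one class to them, and where a whole thing is asked for, a point or a joint stands for the part that bears it (a point fixed in the world has none). Each returns a list of dicts, best first, with "p" (0 to 1); they miss things now and then, are a little off and sometimes report something else, mostly with a low value. They report only what shows in the picture. A call takes as long as a camera call.
- finder.boxes_of(target, camera): "extent" ([left, top, width, height] in pixels, round what is visible of it).
The state is a dict: "clock": time; "joint_pos": joint angles; "qd": joint speeds; "joint_efforts": joint torques, N m; "ee_pos": TCP position; "ee_rot": TCP orientation; "force": force on the tool from outside, world axes, zero at the start; "wrist_torque": the same for the moment, N m; "grip_width": finger opening in m.
Only numpy, scipy, OpenCV 4.12 (cv2) and the standard library are available. Lean on these libraries where they do the work, as an engineer would, in place of code of your own. Each camera call takes 0.05 s, during which the arm holds its last target.

TASK

The loaf on the bench has cooled: find the timer standing right in front of the tin that holds the loaf, gently press its blue button all the way down with the fingertips, and after that push the orange flag on the same timer all the way over to the back, towards the tin. Take the hand away, leaving the button up and the flag over. Do not touch the other two timers, and do not move or pick up the tins, rolls, jar, brush or mug.

Things in the scene. Friction and masses are not known exactly. Their poses are not given: they have to be found in the camera images.
- timer_loaf: THE ONE TO OPERATE, standing right in front of the tin that holds the loaf. white plastic timer, a box fixed to the bench, 110 (its x) x 130 (its y) x 32 mm high; origin at the centre of its underside, its y axis to the left and its x axis pointing back to its own bread tin. On its top: a dark display along the front edge, a round blue push button on the left half and an orange tip-over flag on the right half. 
- button_loaf_top (a point): centre of the top face of the blue button cap (26 mm across) on timer_loaf; unpressed it stands 54 mm above the bench, 10 mm proud of its grey collar (42 mm across, top 44 mm above the bench); 8 mm behind and 35 mm to the left of the timer's centre
- button_loaf (a joint): travel of that button straight down: 0 = up, 0.006 m = fully down; a spring returns it (about 1 N to start, 4 N fully down)
- flag_loaf_hinge (a point): middle of the hinge axis of the flag of timer_loaf, 42 mm above the bench; the axis runs along the timer's y; 12 mm behind and 32 mm to the right of the timer's centre. The flag is an orange plate 38 mm wide, 6 mm thick, standing 58 mm from the hinge axis
- flag_loaf_edge (a point): middle of the free edge of that flag, 93 to 100 mm above the bench; moves with the flag
- flag_loaf (a joint): angle of that flag: 0 = leaning 0.5 rad towards the front (robot side), 0.5 = upright, 1.0 rad = fully over at its stop, leaning 0.5 rad back towards the tin. It stays where it is left; about 1 to 2 N at its edge moves it
- tin_loaf: dark steel bread tin, 180 (its x) x 100 x 75 mm high, loose, holding a golden-brown loaf whose crust rises to 113 mm above the bench; origin at the centre of its underside, 160 mm behind the centre of its timer, turned the same way. Not to be moved
- timer_b: Looks the same, but stands in front of an empty tin: leave alone. white plastic timer, a box fixed to the bench, 110 (its x) x 130 (its y) x 32 mm high; origin at the centre of its underside, its y axis to the left and its x axis pointing back to its own bread tin. On its top: a dark display along the front edge, a round blue push button on the left half and an orange tip-over flag on the right half. 
- button_b_top (a point): centre of the top face of the blue button cap (26 mm across) on timer_b; unpressed it stands 54 mm above the bench, 10 mm proud of its grey collar (42 mm across, top 44 mm above the bench); 8 mm behind and 35 mm to the left of the timer's centre
- button_b (a joint): travel of that button straight down: 0 = up, 0.006 m = fully down; a spring returns it (about 1 N to start, 4 N fully down)
- flag_b_edge (a point): middle of the free edge of that flag, 93 to 100 mm above the bench; moves with the flag
- flag_b (a joint): angle of that flag: 0 = leaning 0.5 rad towards the front (robot side), 0.5 = upright, 1.0 rad = fully over at its stop, leaning 0.5 rad back towards the tin. It stays where it is left; about 1 to 2 N at its edge moves it
- tin_b: dark steel bread tin, 180 (its x) x 100 x 75 mm high, loose, empty; origin at the centre of its underside, 160 mm behind the centre of its timer, turned the same way. Not to be moved
- timer_c: Looks the same, but stands in front of another empty tin: leave alone. white plastic timer, a box fixed to the bench, 110 (its x) x 130 (its y) x 32 mm high; origin at the centre of its underside, its y axis to the left and its x axis pointing back to its own bread tin. On its top: a dark display along the front edge, a round blue push button on the left half and an orange tip-over flag on the right half. 
- button_c_top (a point): centre of the top face of the blue button cap (26 mm across) on timer_c; unpressed it stands 54 mm above the bench, 10 mm proud of its grey collar (42 mm across, top 44 mm above the bench); 8 mm behind and 35 mm to the left of the timer's centre
- button_c (a joint): travel of that button straight down: 0 = up, 0.006 m = fully down; a spring returns it (about 1 N to start, 4 N fully down)
- flag_c_edge (a point): middle of the free edge of that flag, 93 to 100 mm above the bench; moves with the flag
- flag_c (a joint): angle of that flag: 0 = leaning 0.5 rad towards the front (robot side), 0.5 = upright, 1.0 rad = fully over at its stop, leaning 0.5 rad back towards the tin. It stays where it is left; about 1 to 2 N at its edge moves it
- tin_c: dark steel bread tin, 180 (its x) x 100 x 75 mm high, loose, empty; origin at the centre of its underside, 160 mm behind the centre of its timer, turned the same way. Not to be moved
- roll1: loose bread roll, 60 x 85 x 44 mm, on the aluminium tray; origin under its centre. Not to be moved
- roll2: loose bread roll, 60 x 85 x 44 mm, on the aluminium tray; origin under its centre. Not to be moved
- jar: loose glass jar with red cap, 64 mm across, 95 mm high; origin under its centre. Not to be moved
- brush: loose pastry brush lying on the bench, about 200 mm long, 20 mm high; origin under its middle. Not to be moved
- mug: loose blue mug, 80 mm across, 90 mm high, with a handle; origin under its centre. Not to be moved

How it is judged:
On the way, in this order (a step that is already met when the one before it is completed fails the run):
1. the loaf's timer button is pressed fully down by the fingers (value of joint button_loaf above 0.005 m and contact force between the fingers and timer_loaf above 0.5 N), for 0.05 s.
2. then the button is let up again while the flag has not yet been tipped over (value of joint button_loaf below 0.0015 m and value of joint flag_loaf below 0.5 rad), for 0.05 s.
3. then the flag of the same timer is pushed over to the back (value of joint flag_loaf above 0.88 rad), for 0.1 s.
At the end, for the whole second after the job is handed in: the loaf timer's flag is over to the back (0.88 rad or more of 1.0) and its button up (within 1.5 mm); the other buttons are up, the other flags within 10 mm and all loose things within 15 mm of where they began (value of joint flag_loaf above 0.88 rad and value of joint each of button_loaf, button_b, button_c below 0.0015 m and linear speed of tin_loaf below 0.01 m/s and distance of each of flag_b_edge, flag_c_edge from where it was at the start of the episode below 0.01 m and distance of each of tin_loaf, tin_b, tin_c, roll1, roll2, jar, brush, mug from where it was at the start of the episode below 0.015 m); the robot touches nothing.
It fails at once if the loaf's timer is pressed or pushed harder than 25 N (contact force between any of the fingers, the arm and timer_loaf above 25 N).
It fails at once if one of the other two timers is touched (contact force between any of the fingers, the arm and timer_b above 0.5 N or contact force between any of the fingers, the arm and timer_c above 0.5 N).
It fails at once if a button of another timer is pressed or its flag moved (not (value of joint button_b below 0.0015 m) or not (distance of flag_b_edge from where it was at the start of the episode below 0.01 m) or not (value of joint button_c below 0.0015 m) or not (distance of flag_c_edge from where it was at the start of the episode below 0.01 m)).
It fails at once if the flag is tipped over while the button is held down (value of joint button_loaf above 0.004 m and value of joint flag_loaf above 0.5 rad).
It fails at once if a tin, roll, jar, brush or mug is moved or lifted by 15 mm or more (distance of any of tin_loaf, tin_b, tin_c, roll1, roll2, jar, brush, mug from where it was at the start of the episode above 0.015 m).
It also fails if it takes over 40 s, if anything falls off the work surface, if the arm or the gripper's body presses on something with over 40 N, if the wrist force passes 120 N, or if a joint passes its speed limit or range.

## Working session

There is one attempt and no reset: what is moved stays moved. The work goes in short steps, Python scripts to look and compute and a tool call to move; the robot and the scene stay as the last step left them, time stands still between calls to the robot, and variables do not carry over. Pictures are saved under pics/ and viewed, and the job is handed in when it is done.

Besides the shell and the picture viewer there is one more tool, called after "Call:" as a command line: name --pt "numbers of a row" for each row, then --argument value for the rest. drive_tool: Moves the arm, as the interface text tells. Its arguments: {"type":"object","properties":{"plan":{"type":"array","items":{"type":"array","items":{"type":"number"}}},"newtons":{"type":"number"}},"required":["plan"]}

```bash
mkdir -p pics; python3 - <<'E'
from bench import r, eyes, finder
import cv2
for n in ("scene","side","wrist"):
    im=eyes.grab_frame(n); cv2.imwrite(f"pics/{n}0.png",im)
    m=eyes.camera_model(n); print(n,m["vertical_fov"],m["cx"],m["cy"],m["distortion"]); print(m["view"])
s=r.state(); print(s)
E
```

```text
scene 42.90252343182905 272.8453556288301 210.243581949433 [0.03085755 0.         0.         0.         0.        ]
[[ 0.87142703  0.49047732  0.00685046 -0.47541814]
 [ 0.32897464 -0.57401336 -0.74985622 -0.09889383]
 [-0.36385521  0.65569861 -0.66156535  1.92765135]
 [ 0.          0.          0.          1.        ]]
side 57.87563069099217 283.1760402010804 208.12545575428194 [-0.05263288  0.          0.          0.          0.        ]
[[-0.9378549  -0.34694205 -0.00770694  0.4715444 ]
 [-0.23374632  0.64796701 -0.72491476  0.17174813]
 [ 0.25649726 -0.67806339 -0.68879547  0.93888204]
 [ 0.          0.          0.          1.        ]]
wrist 67.92703792370737 283.06191723832404 206.5349282051162 [-0.0405907  0.         0.         0.         0.       ]
[[ 0.22129568 -0.97520605 -0.0011778  -0.67301369]
 [-0.93696812 -0.21295323  0.27702288 -0.0353093 ]
 [-0.2704052  -0.0602004  -0.9608626   0.37969891]
 [ 0.          0.          0.          1.        ]]
{'clock': 0.15, 'joint_pos': array([ 1.3170827 ,  0.46928456, -0.04860512,  1.5334257 ,  0.02410663,
        1.14098911, -0.08231197]), 'qd': array([-0.00102165, -0.00391764,  0.00062805, -0.00420947, -0.00048008,
        0.00092774,  0.00023149]), 'joint_efforts': array([ 5.08788889e-04, -5.10761547e+01, -4.66358161e-02, -2.37979209e+01,
        1.07494730e-02,  5.37168540e-03,  1.48766128e-05]), 'ee_pos': array([ 0.15039636, -0.65757339,  0.23048077]), 'ee_rot': array([-7.52578857e-04,  9.93687279e-01,  1.12182945e-01, -1.09535467e-04]), 'force': array([ 0.56643992,  0.73105777, -0.81831434]), 'wrist_torque': array([ 0.05919359, -0.01512229,  0.00843926]), 'grip_width': 0.08527493316599531}
```

View pics/scene0.png

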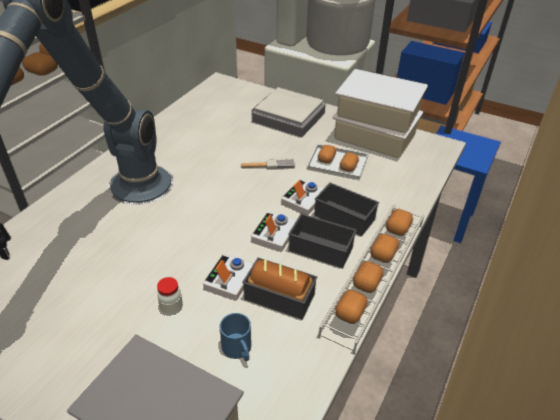

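View pics/side0.png

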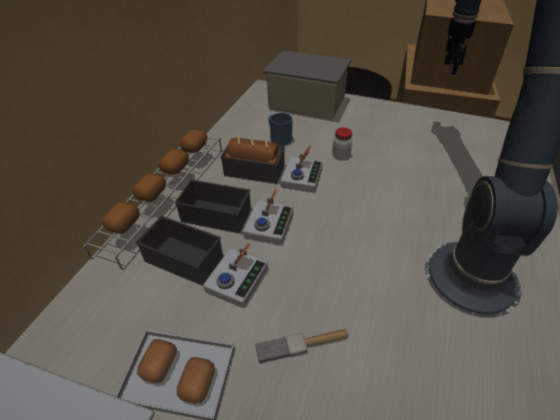

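View pics/wrist0.png

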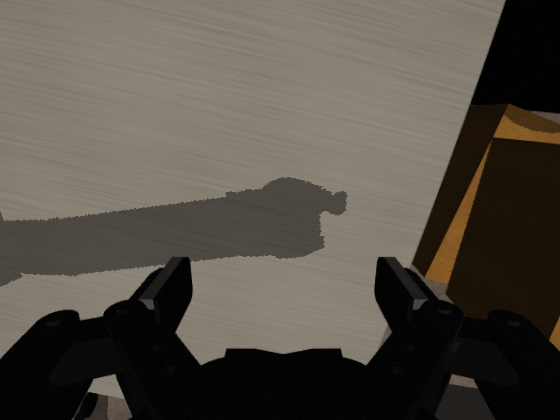

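The loaf tin is the nearest one in the scene view, at about (280,285). Its timer is at (228,276) there and at (302,172) in the side view. I'll zoom in for point positions.

```bash
python3 - <<'E'
import cv2
a=cv2.imread("pics/scene0.png")[240:310,190:290]; cv2.imwrite("pics/sc_z.png",cv2.resize(a,None,fx=8,fy=8,interpolation=cv2.INTER_CUBIC))
a=cv2.imread("pics/side0.png")[135:200,265:345]; cv2.imwrite("pics/si_z.png",cv2.resize(a,None,fx=9,fy=9,interpolation=cv2.INTER_CUBIC))
E
```

```text
(no output)
```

View pics/sc_z.png

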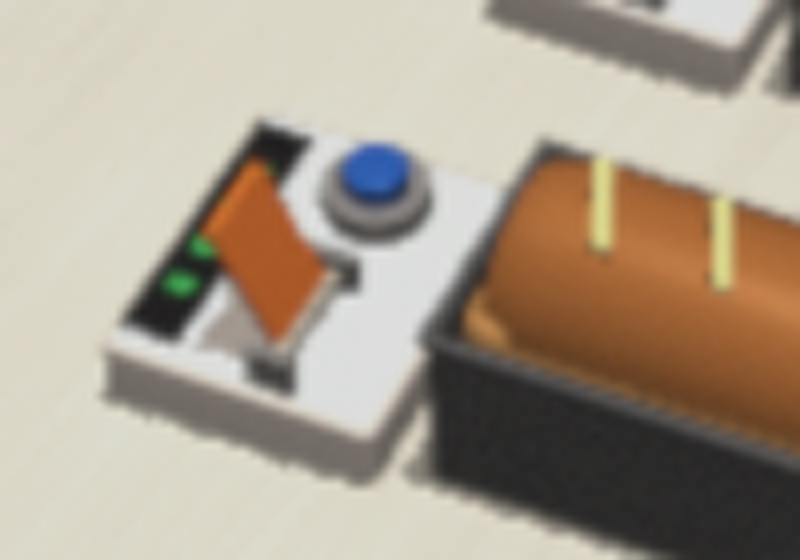

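View pics/si_z.png

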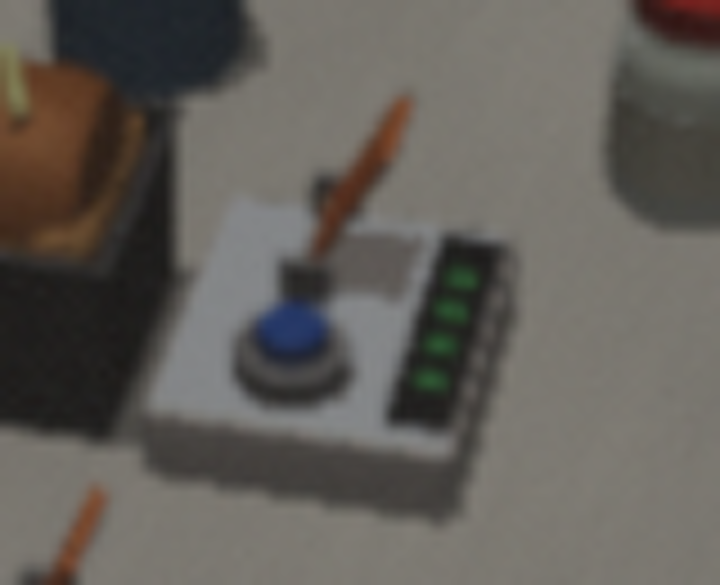

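```bash
cat > h.py <<'E'
import numpy as np, cv2
from bench import r, eyes, finder
from scipy.spatial.transform import Rotation as R
def proj(P,m):
    f=210/np.tan(np.radians(m["vertical_fov"])/2); V=np.array(m["view"])
    K=np.array([[f,0,m["cx"]],[0,f,m["cy"]],[0,0,1]])
    return cv2.projectPoints(np.array(P,float).reshape(-1,3),cv2.Rodrigues(V[:3,:3])[0],V[:3,3],K,np.array(m["distortion"]))[0].reshape(-1,2)
def W(p,T): # timer point to world
    c,s=np.cos(p[2]),np.sin(p[2]); T=np.atleast_2d(T)
    return np.c_[p[0]+c*T[:,0]-s*T[:,1],p[1]+s*T[:,0]+c*T[:,1],T[:,2]]
def tool(s):
    q=s["ee_rot"]; return np.array(s["ee_pos"]),R.from_quat([q[1],q[2],q[3],q[0]])
E
python3 - <<'E'
from h import *
from scipy.optimize import least_squares
T=dict(b=(.008,.035,.054),fl=(-.055,.065,.032),fr=(-.055,-.065,.032),br=(.055,-.065,.032),bl=(.055,.065,.032))
sc=dict(b=(376,166),fl=(262,122),fr=(107,348),br=(372,437))
si=dict(b=(294,325),bl=(148,415),fl=(455,455),fr=(512,245),br=(240,197))
obs=[]
for n,d,k,ox,oy in(("scene",sc,8,190,240),("side",si,9,265,135)):
    m=eyes.camera_model(n)
    obs.append((n,m,list(d),[T[i] for i in d],np.array([((a+.5)/k-.5+ox,(b+.5)/k-.5+oy) for a,b in d.values()])))
def res(p,sel=(0,1)): return np.concatenate([(proj(W(p,obs[i][3]),obs[i][1])-obs[i][4]).ravel() for i in sel])
for sel in((0,1),(0,),(1,)):
    o=least_squares(res,[0.6,-0.2,0],args=(sel,)); print(sel,o.x.round(4),o.fun.round(2))
p=least_squares(res,[0.6,-0.2,0]).x
print(W(p,[(.008,.035,.054),(.012,-.032,.042),(.012-.058*np.sin(.5),-.032,.042+.058*np.cos(.5))]).round(4))
np.save("p.npy",p)
E
```

```text
(0, 1) [ 0.5255 -0.229   0.121 ] [-0.67 -0.56 -0.65 -2.6  -1.61 -0.74 -0.04 -0.33 -0.44 -0.33 -1.27 -0.91
 -0.16 -0.23  0.32 -1.8  -2.2  -0.85]
(0,) [ 0.5294 -0.2311  0.122 ] [ 0.07  0.39  0.03 -1.68 -0.89  0.31  0.77  0.73]
(1,) [ 0.5219 -0.2261  0.1052] [ 0.19  0.41 -0.77 -0.32  0.31  0.73  1.39 -0.89 -1.12 -0.26]
[[ 0.5292 -0.1932  0.054 ]
 [ 0.5412 -0.2593  0.042 ]
 [ 0.5136 -0.2626  0.0929]]
```

```bash
python3 - <<'E'
from h import *
m=eyes.camera_model("wrist"); V=np.array(m["view"]); s=r.state(); p,Q=tool(s)
c=-V[:3,:3].T@V[:3,3]; M=Q.as_matrix()
print("cam in tool",(M.T@(c-p)).round(3)," axis in tool",(M.T@V[2,:3]).round(3)); print(M.round(3))
t=np.array([0.47,-0.23,0.25]); print("shift tool mm",(M.T@(t-p)*1000).round(1))
E
```

```text
cam in tool [ 0.07  -0.001 -0.143]  axis in tool [-0.277 -0.     0.961]
[[ 0.975  0.223 -0.   ]
 [ 0.223 -0.975  0.001]
 [-0.    -0.002 -1.   ]]
shift tool mm [ 406.9 -345.6  -19. ]
```

Call:
drive_tool --pt "0 0 0 38 -27 -2 0" --pt "0 0 0 38 -27 -2 0" --pt "0 0 0 38 -27 -2 0" --pt "0 0 0 38 -27 -2 0" --pt "0 0 0 38 -27 -2 0" --pt "0 0 0 38 -27 -2 0" --pt "0 0 0 38 -27 -2 0" --pt "0 0 0 38 -27 -2 0" --pt "0 0 0 38 -27 -2 0" --pt "0 0 0 38 -27 -1 0" --pt "0 0 0 38 -27 0 0" --pt "0 0 0.1 38 -27 0 0" --newtons 20

```text
clock: 1.35
ee_pos: [0.5236, -0.2391, 0.2502]
ee_rot: [0.0, 0.998, 0.061, -0.0]
force: [0.7, -0.8, -0.5]
grip_width: -0.0
```

Call:
drive_tool --pt "0 0 0 0 0 0 0" --pt "0 0 0 0 0 0 0" --pt "0 0 0 0 0 0 0"

```text
clock: 1.65
ee_pos: [0.5218, -0.2419, 0.25]
ee_rot: [0.0, 0.998, 0.062, -0.001]
force: [-0.1, -1.3, 0.3]
grip_width: 0.0001
```

```bash
python3 - <<'E'
from h import *
s=r.state(); p,Q=tool(s); print(s["clock"],p.round(4),Q.as_matrix().round(3).tolist(),s["grip_width"])
np.savez("w1.npz",V=eyes.camera_model("wrist")["view"])
im=eyes.grab_frame("wrist"); cv2.imwrite("pics/wrist1.png",im)
E
```

```text
1.65 [ 0.5218 -0.2419  0.25  ] [[0.992, 0.123, -0.001], [0.123, -0.992, -0.001], [-0.001, 0.0, -1.0]] 8.191274751899855e-05
```

View pics/wrist1.png

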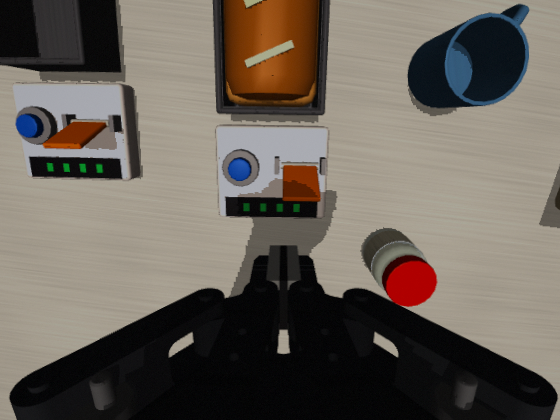

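The wrist view shows the loaf tin at the top centre and its timer directly below it. The timer's button is at about (240,168) and the flag edge at about (300,200), leaning to the front.

```bash
python3 - <<'E'
from h import *
a=cv2.imread("pics/wrist1.png")[110:230,205:340]; cv2.imwrite("pics/w1z.png",cv2.resize(a,None,fx=5,fy=5,interpolation=cv2.INTER_CUBIC))
hsv=cv2.cvtColor(a,cv2.COLOR_BGR2HSV); b=cv2.inRange(hsv,(100,120,60),(130,255,255))
n,l,st,c=cv2.connectedComponentsWithStats(b); i=1+st[1:,4].argmax(); print(c[i]+[205,110],st[i])
E
```

```text
[238.9675 169.27  ] [ 23  48  23  23 400]
```

View pics/w1z.png

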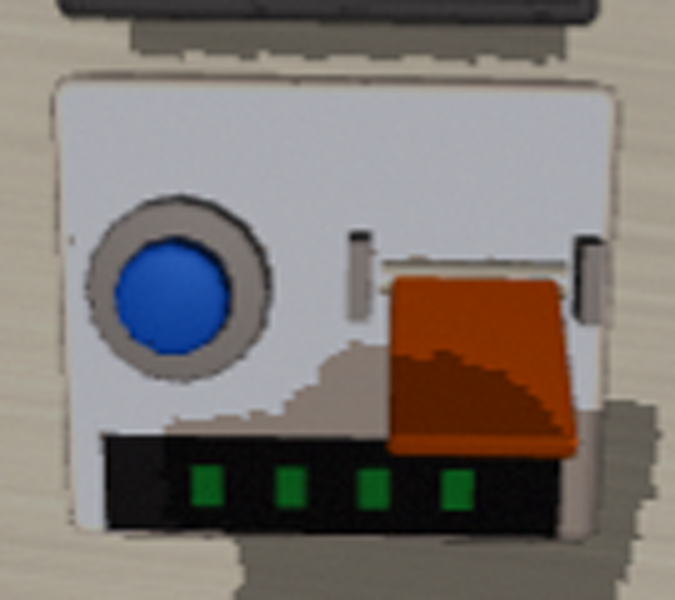

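```bash
python3 - <<'E'
from h import *
from scipy.optimize import least_squares
m=dict(eyes.camera_model("wrist")); m["view"]=np.load("w1.npz")["V"]
T=[(.008,.035,.054),(.055,.065,.032),(.055,-.065,.032),(-.055,-.065,.032),(-.055,.065,.032)]
o=np.array([(173,296),(58,82),(612,92),(598,538),(75,532)]); o=(o+.5)/5-.5+[205,110]
f=lambda p:(proj(W(p,T),m)-o).ravel()
s=least_squares(f,[.5255,-.229,.12]); print(s.x.round(4),s.fun.round(2))
# button only ray at z=.054
f2=lambda q:(proj([q[0],q[1],.054],m)-o[0]).ravel()
print("button ray",least_squares(f2,[.53,-.19]).x.round(4))
p=s.x; Pw=W(p,[(.008,.035,.054),(.012,-.032,.042),(.012-.058*np.sin(.5),-.032,.042+.058*np.cos(.5))]); print(Pw.round(4))
print("edge px",(proj(Pw[2],m)-[205,110])*5)
np.save("p.npy",p)
P,Q=tool(r.state())
bt=np.r_[least_squares(f2,[.53,-.19]).x,.054]
print("to button (tool mm)",(Q.inv().apply(bt-P)*1000).round(1), "yaw tool",np.arctan2(Q.as_matrix()[1,0],Q.as_matrix()[0,0]))
E
```

```text
[ 0.5258 -0.2269  0.1085] [-0.04  0.76 -2.02 -1.34  2.62 -1.89  0.63  1.67 -1.24  1.57]
button ray [ 0.5308 -0.1912]
[[ 0.5299 -0.1912  0.054 ]
 [ 0.5412 -0.2574  0.042 ]
 [ 0.5135 -0.2604  0.0929]]
edge px [[483.43496216 452.38678594]]
to button (tool mm) [ 15.5 -49.6 196. ] yaw tool 0.12216565049517597
```

Call:
drive_tool --pt "0 0 0 8 -25 0 0" --pt "0 0 0 8 -24 20 0" --pt "0 0 0 0 0 40 0" --pt "0 0 0 0 0 40 0" --pt "0 0 0 0 0 40 0" --pt "0 0 0 0 0 25 0" --pt "0 0 0 0 0 10 0" --pt "0 0 0 0 0 0 0" --pt "0 0 0 0 0 0 0"

```text
clock: 2.6
ee_pos: [0.5334, -0.1909, 0.0766]
ee_rot: [0.001, 0.998, 0.062, 0.001]
force: [0.4, -0.8, 0.9]
grip_width: -0.0001
```

```bash
python3 - <<'E'
from h import *
s=r.state(); p,Q=tool(s); print(s["clock"],p.round(4),s["force"])
for n in("wrist","side","scene"): cv2.imwrite(f"pics/{n}2.png",eyes.grab_frame(n))
a=cv2.imread("pics/wrist2.png"); b=cv2.resize(cv2.imread("pics/side2.png")[80:220,220:400],(540,420),interpolation=cv2.INTER_CUBIC)
cv2.imwrite("pics/c2.png",cv2.resize(np.hstack([a,b]),(800,306)))
E
```

```text
2.6 [ 0.5334 -0.1909  0.0766] [ 0.3541259  -0.79197285  0.89994515]
```

View pics/c2.png

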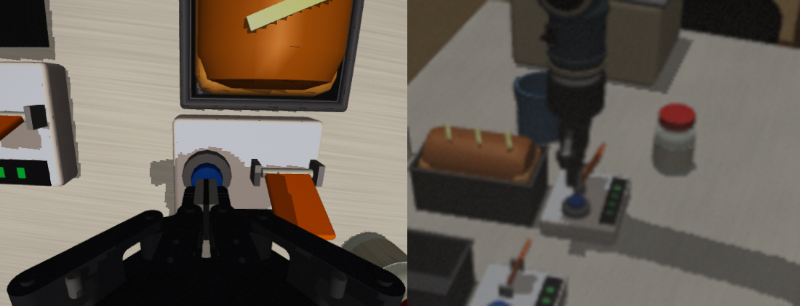

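The fingertips are over the button in both views, clear of the flag. I'll shift 3 mm towards the front and go down slowly.

Call:
drive_tool --pt "0 0 0 -3 0 10 0" --pt "0 0 0 0 0 9 0" --pt "0 0 0 0 0 2 0" --pt "0 0 0 0 0 1 0" --pt "0 0 0 0 0 1 0" --pt "0 0 0 0 0 1 0" --pt "0 0 0 0 0 1 0" --pt "0 0 0 0 0 0 0"

```text
clock: 3.55
ee_pos: [0.5295, -0.1903, 0.0504]
ee_rot: [0.0, 0.998, 0.062, -0.0]
force: [-1.4, -0.2, 2.8]
grip_width: 0.0002
```

Call:
drive_tool --pt "0 0 0 0 0 1 0" --pt "0 0 0 0 0 0.5 0" --pt "0 0 0 0 0 0.5 0" --pt "0 0 0 0 0 0 0"

```text
clock: 3.95
ee_pos: [0.5296, -0.1903, 0.0483]
ee_rot: [0.0, 0.998, 0.062, 0.0]
force: [-2.1, 1.1, 3.1]
grip_width: 0.0001
```

Call:
drive_tool --pt "0 0 0 0 0 0.5 0" --pt "0 0 0 0 0 0.5 0" --pt "0 0 0 0 0 0 0"

```text
clock: 4.25
ee_pos: [0.5296, -0.1903, 0.048]
ee_rot: [0.0, 0.998, 0.062, -0.0]
force: [-4.2, 0.7, 8.2]
grip_width: -0.0002
```

The button is bottomed: it stopped at z 48.0 mm with the force rising. Lifting off now.

Call:
drive_tool --pt "0 0 0 0 0 -5 0" --pt "0 0 0 0 0 -20 0" --pt "0 0 0 0 0 -40 0" --pt "0 0 0 0 0 -40 0" --pt "0 0 0 0 0 -10 0" --pt "0 0 0 -30 32 0 0" --pt "0 0 0 -29 34 0 0" --pt "0 0 0 0 0 0 0" --pt "0 0 0 0 0 0 0"

```text
clock: 5.15
ee_pos: [0.4786, -0.2642, 0.1617]
ee_rot: [-0.0, 0.998, 0.061, -0.0]
force: [-0.0, 0.5, -0.0]
grip_width: 0.0
```

```bash
python3 - <<'E'
from h import *
s=r.state(); P,Q=tool(s); t=np.load("p.npy"); print(s["clock"],P.round(4),s["force"])
c,n=np.cos(t[2]),np.sin(t[2]); d=P[:2]-t[:2]; print("in timer",c*d[0]+n*d[1],-n*d[0]+c*d[1])
cv2.imwrite("pics/wrist3.png",eyes.grab_frame("wrist"))
E
```

```text
5.15 [ 0.4786 -0.2642  0.1617] [-0.00880983  0.52334144 -0.02869602]
in timer -0.05096018449643186 -0.03194184159806361
```

View pics/wrist3.png

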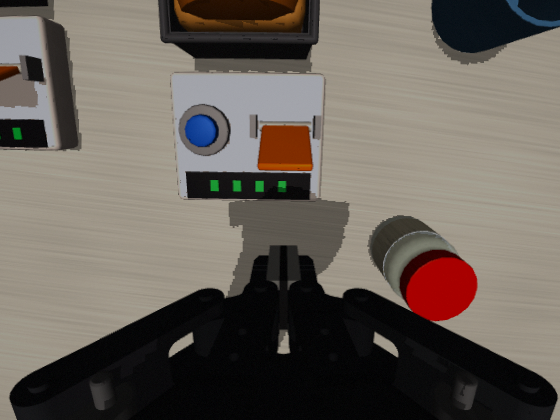

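Call:
drive_tool --pt "0 0 0 0 0 40 0" --pt "0 0 0 0 0 30 0" --pt "0 0 0 0 0 10 0" --pt "0 0 0 0 0 0 0" --pt "0 0 0 10 0 0 0" --pt "0 0 0 10 0 0 0" --pt "0 0 0 8 0 0 0" --pt "0 0 0 8 0 0 0" --pt "0 0 0 8 0 0 0" --pt "0 0 0 8 0 0 0" --pt "0 0 0 8 0 0 0" --pt "0 0 0 0 0 0 0"

```text
clock: 6.4
ee_pos: [0.5403, -0.2552, 0.0822]
ee_rot: [-0.0, 0.998, 0.063, 0.001]
force: [-0.1, -0.8, -0.2]
grip_width: -0.0001
```

Call:
drive_tool --pt "0 0 0 2 0 0 0" --pt "0 0 0 2 0 0 0" --pt "0 0 0 1 0 0 0" --pt "0 0 0 0 0 0 0"

```text
clock: 6.8
ee_pos: [0.5436, -0.2549, 0.0822]
ee_rot: [-0.0, 0.998, 0.062, -0.0]
force: [-1.6, 1.0, -0.1]
grip_width: -0.0002
```

```bash
python3 - <<'E'
from h import *
s=r.state(); P,Q=tool(s); print(s["clock"],P.round(4),s["force"])
cv2.imwrite("pics/side4.png",cv2.resize(eyes.grab_frame("side")[100:210,220:370],None,fx=5,fy=5,interpolation=cv2.INTER_CUBIC))
E
```

```text
6.8 [ 0.5436 -0.2549  0.0822] [-1.59235797  0.95128771 -0.07956607]
```

View pics/side4.png

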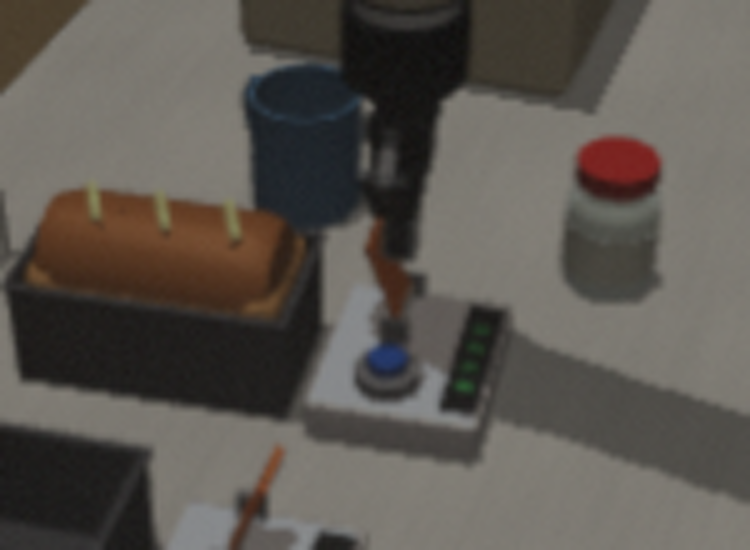

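The flag is past upright and leaning back, but not yet at its stop. I'll continue in small steps until the force rises.

Call:
drive_tool --pt "0 0 0 2 0 0 0" --pt "0 0 0 2 0 0 0" --pt "0 0 0 1 0 0 0" --pt "0 0 0 0 0 0 0"

```text
clock: 7.25
ee_pos: [0.5492, -0.2545, 0.0824]
ee_rot: [0.0, 0.998, 0.062, 0.0]
force: [-0.1, -1.0, 0.5]
grip_width: -0.0
```

Call:
drive_tool --pt "0 0 0 1 0 0 0" --pt "0 0 0 1 0 0 0" --pt "0 0 0 0 0 0 0"

```text
clock: 7.55
ee_pos: [0.5505, -0.2543, 0.0823]
ee_rot: [0.0, 0.998, 0.062, -0.0]
force: [-1.2, 0.1, 0.4]
grip_width: -0.0001
```

Call:
drive_tool --pt "0 0 0 1 0 0 0" --pt "0 0 0 1 0 0 0" --pt "0 0 0 0 0 0 0"

```text
clock: 7.85
ee_pos: [0.5508, -0.2543, 0.0821]
ee_rot: [-0.0, 0.998, 0.062, -0.002]
force: [-5.3, -0.7, 2.7]
grip_width: -0.0002
```

```bash
python3 - <<'E'
from h import *
s=r.state(); P,Q=tool(s); print(s["clock"],P.round(4),s["force"])
cv2.imwrite("pics/side5.png",cv2.resize(eyes.grab_frame("side")[100:210,220:370],None,fx=5,fy=5,interpolation=cv2.INTER_CUBIC))
E
```

```text
7.85 [ 0.5508 -0.2543  0.0821] [-5.31987696 -0.6517234   2.74483265]
```

View pics/side5.png

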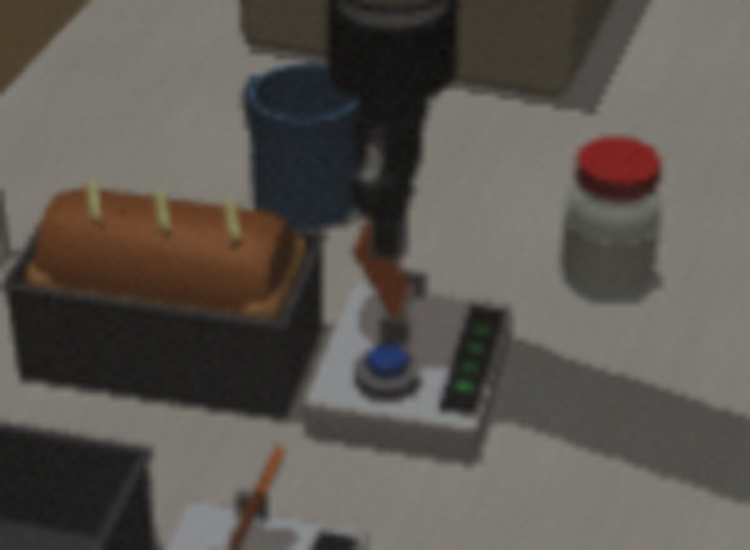

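The force has risen to 5 N without further motion, so the flag is at its stop. Next I'll back off to the front and then go up.

Call:
drive_tool --pt "0 0 0 -10 0 0 0" --pt "0 0 0 -25 0 0 0" --pt "0 0 0 -30 0 0 0" --pt "0 0 0 0 0 -30 0" --pt "0 0 0 0 0 -45 0" --pt "0 0 0 0 0 -45 0" --pt "0 0 0 0 0 0 0" --pt "0 0 0 0 0 0 0" --pt "0 0 0 0 0 0 0"

```text
clock: 8.8
ee_pos: [0.4877, -0.2616, 0.2013]
ee_rot: [-0.0, 0.998, 0.062, -0.0]
force: [0.2, -0.3, -0.7]
grip_width: -0.0004
```

```bash
python3 - <<'E'
from h import *
s=r.state(); P,Q=tool(s); print(s["clock"],P.round(4),s["force"])
a=eyes.grab_frame("side"); cv2.imwrite("pics/sidef.png",a)
V=eyes.camera_model("wrist"); w=eyes.grab_frame("wrist"); z=eyes.grab_frame("scene"); cv2.imwrite("pics/scenef.png",z)
t=np.load("p.npy")
for q in(0.,.88,1.): print(q,proj(W(t,[(.012+.058*np.sin(q-.5),-.032+d,.042+.058*np.cos(q-.5)) for d in(-.019,.019)]),V).round(1).tolist())
cv2.imwrite("pics/wristf.png",w)
b=cv2.resize(a[100:205,225:365],(560,420),interpolation=cv2.INTER_CUBIC)
cv2.imwrite("pics/cf.png",cv2.resize(np.hstack([w,b]),(800,300)))
cv2.imwrite("pics/wf.png",cv2.resize(w[60:240,150:350],None,fx=3,fy=3))
d=np.abs(cv2.imread("pics/scene0.png").astype(int)-z).max(2)>60; cv2.imwrite("pics/diff.png",d.astype('uint8')*255)
E
```

```text
8.8 [ 0.4877 -0.2616  0.2013] [ 0.15652566 -0.28787086 -0.66375681]
0.0 [[310.6, 173.1], [264.0, 172.4]]
0.88 [[313.4, 109.9], [263.6, 109.1]]
1.0 [[313.4, 101.5], [263.9, 100.7]]
```

View pics/cf.png

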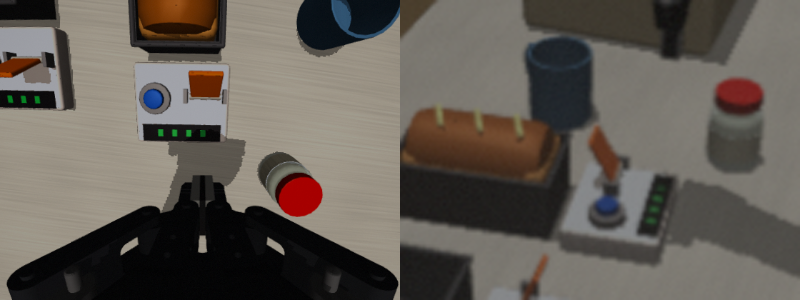

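View pics/wf.png

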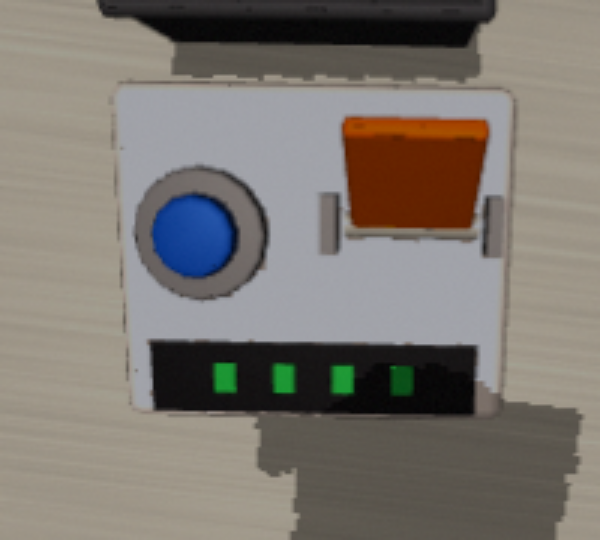

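View pics/scenef.png

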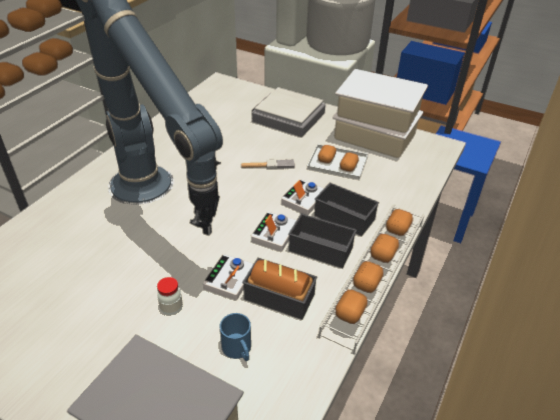

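The flag's free edge shows at row 102. Row 101.5 is predicted for 1.0 rad and row 110 for 0.88 rad, so the flag is at its stop. The button is up and nothing else has visibly moved.

```bash
python3 -c "
from bench import r
print(r.sign_off())"
```

```text
the job is handed in; nothing more can be done
None
```

I pressed the blue button on the loaf's timer fully down with closed fingertips, then let it up. After that I pushed the same timer's orange flag back to its stop, took the hand away, and handed the job in at about 9 s.

- **Button:** it bottomed with the fingertips at 48.0 mm, where the force rose to about 8 N. The last pictures show it up again.
- **Flag:** it stopped moving as the force rose to about 5–6 N. In the last wrist picture its edge is at row 102, and 101.5 is predicted for 1.0 rad.
- **Other things:** the final pictures show no change in the other timers, the tins or the loose things. I checked this by eye only. The hand was clear of everything, with a measured force under 1 N.
- **Disagreement:** the first position estimates from the scene and side cameras differed by about 8 mm. I settled this with a wrist-camera measurement before pressing. That fit still left errors of up to about 3 pixels at the timer's corners, but the button itself matched to within 1 mm.

The hand-in gave no verdict.

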